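Function test of a newly built box

ROBOT

A 6-joint arm with a two-finger parallel gripper is mounted at the origin on the work surface. World frame = base frame: x ahead of the robot, y to its left, z up, the work surface at z = 0. Lengths are in mm, angles in rad, forces in N, time in s.
With the tool pointing down it reaches from about 350 to 975 mm from the base axis. Payload 7.1 kg.
Tool frame: the origin (TCP) lies midway between the tips of the shut fingers; the grasp point (between the pads) lies ctrl.grip_point_offset behind it (ctrl.grip_point_offset is the distance from the TCP to the grasp point, in mm); z points along the fingers, y is the line along which they close (so a half turn about z gives the same grasp; the last joint's range is limited). The gripper opens to 88 mm and grips with 3 to 60 N. Pads are 20 mm wide; open, the fingers measure 115 mm over their backs; the gripper's body (75 mm by 178 mm) begins 61 mm behind the grasp point.
Start: joints at [-1.193, 0.423, 1.63, -0, 1.089, -0.019], TCP at [241.559, -576.415, 222.675] pointing down, gripper open.
Joint ranges: [-3, 3], [-0.9, 2.11], [0.09, 2.58], [-1.31, 4.45], [0.11, 2.69], [-2.54, 2.54]. Speed limits (rad/s): [2.39, 2.39, 3.01, 3.14, 3.14, 3.14].

INTERFACE

Orientations are given as a rotation vector (axis times angle).
In Python, from workcell import ctrl gives the robot as it stands.
- The arm moves only by the tool apply_moves, never from a script. Its argument "targets" is a list of rows, each an object of numbers: "tx", "ty", "tz": the shift along the world's x, y, z in m; "spin": the turn about the world's z in degrees. In form: [{"tx": .., "ty": .., "tz": .., "spin": ..}, ...]. A call has exactly 8 rows; each row is the pose to reach, as a shift and turn from the pose commanded when the call began; what a row does not reach only later rows make up. A row lasts 1/10 s, in which the tool goes at most 50 mm and 8.59 degrees, less where a joint would pass 70% of its speed; a pose out of reach is approached as far as the arm can. A call with a gripper value outside its range is refused whole. "gripper" is the closure, from -1 (fully open) to 1 (shut), set as the call begins (left out, the last holds). The fingers move at their own pace and stop on an object; the grip force is fixed at half the most. Time passes only in rows, so rows that repeat a pose let the fingers close, or fill a call up. It gives the time, the measured TCP pose, the force, the opening and the grip force at its end, in the units of the state.
- ctrl.get_obs(): the state, without advancing time (a new reading comes with each control period).
- ctrl.get_image(name): name is "side" or "top"; returns the picture (384x512x3 uint8, red, green, blue); there is no depth.
- ctrl.get_calibration(name): a dict with "fov_y" (degrees; the focal length in pixels is half the picture's height over the tangent of half this angle, whatever the lens; pixels are square), "cx", "cy" (the principal point, pixels), "rvec" (rotation vector, rad) and "tvec" (3), from world to camera coordinates, as OpenCV has them. Camera axes: x right, y down, z forward; pixel columns grow to the right and rows downward; lengths in mm; the calibration is good to about 2 mm. A picture is of the moment at which its call begins. get_calibration takes no time and is no camera call.
- ctrl.close_job(): hands the job in; it is judged then, once.
Trained networks look in the newest picture that a camera, given by its name, has taken for a name from the list of things; names that differ only in an ending like _2 or _b are one class to them, and where a whole thing is asked for, a point or a joint stands for the part that bears it (a point fixed in the world has none). Each returns a list of dicts, best first, with "score" (0 to 1); they miss things now and then, are a little off and sometimes report something else, mostly with a low value. They report only what shows in the picture. A call takes as long as a camera call. They do not tell look-alikes from the thing itself.
- ctrl.outline_of(name, camera): "pixels" (384x512 bool, what is visible of it) and "box" ([left, top, right, bottom] in pixels, round what is visible of it).
- ctrl.pinpoint(name, camera): "uv" ([column, row] in pixels: a listed point, or the origin of a listed thing).
The state is a dict: "t": time; "qpos": joint angles; "qvel": joint speeds; "joint_torque": joint torques, N m; "ee_pos": TCP position; "orientation": TCP orientation; "ft_force": force on the tool from outside, world axes, zero at the start; "moment": the same for the moment, N m; "width": finger opening in mm; "grasp_force": force on a finger pad.
Only numpy, scipy, OpenCV 4.12 (cv2) and the standard library are available. Lean on these libraries where they do the work, as an engineer would, in place of code of your own. Each camera call takes 0.05 s, during which the arm holds its last target. There are 200 camera calls.

TASK

Give the newly built pale box its function test with just the fingertips: push the rocker of the bench supply fully over to on (press down the face that slopes up), then press the round key on the pale box fully in and keep it in for a good second, let it spring out, and then push the rocker fully over to off again. Press the round key only while the supply is on, and do not press the square key. Nothing is to be picked up: do not lift or shift either box, and leave everything else where it is.

Things in the scene. Friction and masses are not known exactly. Their poses are not given: they have to be found in the camera images.
- supply: bench supply, a loose mid-grey metal box 110 (its x) x 150 (its y) x 55 high on rubber feet, about 0.9 kg, carrying a black rocker and two small steel posts (14 across, 12 high, by its +y edge) on top; any yaw; origin: centre of its underside, z up (sizes in mm)
- rocker (a joint): angle of the rocker, rad: -0.2 fully off, +0.2 fully on; off at the start. Black shallow V, two flat faces 32 long x 28 wide, pivot along the supply's y, 66 above the bench, black frame 5 lower. The face that slopes up is the one to push; a face fully home is level. It stays where left and moves under 3 to 4 N at mid-face until its stop (sizes in mm)
- rocker_on_face (a point): point on the surface of the rocker's on face, 22 from the pivot towards the supply's +x; it moves with the rocker and comes down about 9 from off to on (75 to 66 above the bench). Its axes are the rocker's: y along the pivot, x lengthwise (sizes in mm)
- rocker_off_face (a point): the same point on the off face, 22 from the pivot towards the supply's -x; level and 66 high while off, 75 high while on (sizes in mm)
- unit: the newly built box, a loose pale grey-white plastic box 120 (its x) x 160 (its y) x 70 high, 0.5 to 1 kg, with two black spring keys on its lid, 76 apart: a round one and a square one; any yaw; origin: centre of its underside, z up (sizes in mm)
- round_key (a joint): how far the round key is pressed, m: 0 out, 0.006 fully in; it needs about 1.5 N to start and 5 N fully in, and springs back. Pressed fully, its top still stands 4 above the collar round it (sizes in mm)
- round_key_top (a point): centre of the top of the round key (diameter 28), 86 above the bench when out; in a round collar 44 across (sizes in mm)
- square_key (a joint): how far the square key is pressed, m: 0 out, 0.006 fully in; the same spring (sizes in mm)
- square_key_top (a point): centre of the top of the square key (24 x 24), 86 above the bench when out; in a square collar 40 across (sizes in mm)
- spacer: bystander, loose: brass cylinder standing on the lid of the pale box, diameter 12, height 25; origin: centre of its underside (sizes in mm)
- battery_holder: bystander, loose: black open battery holder with one silver cell, 78 x 26 x 20, lying between the two boxes; origin: centre of its underside (sizes in mm)
- pliers: bystander, loose: pliers with red handles, about 180 long and 13 high, flat on the bench; origin: at the pivot, underside (sizes in mm)
- tape: bystander, loose: roll of pale tape lying flat, outer diameter 90, height 24; origin: centre of its underside (sizes in mm)
- screw_jar: bystander, loose: clear screw jar, diameter 56, height 65; origin: centre of its underside (sizes in mm)
- glue_gun: bystander, loose: blue glue gun lying on its side, about 160 x 110 x 34; origin: under the middle of its barrel (sizes in mm)
- driver: bystander, loose: screwdriver lying flat, about 200 long and under 35 high; origin: underside of the whole tool (sizes in mm)
- board: bystander, loose: green circuit board 90 x 60, parts on it up to 16 high; origin: centre of its underside (sizes in mm)
There are look-alikes about, which are no part of the job. Leave any orange look-alike of the unit alone. Leave any yellow look-alike of the supply alone.

How it is judged (in metres and radians):
On the way, in this order (a step that is already met when the one before it is completed fails the run):
1. the rocker is fully on (value of joint rocker above 0.14 rad), for 0.2 s.
2. the round key is fully in for 0.8 s while the supply is on (value of joint round_key above 0.0045 m and value of joint rocker above 0.14 rad), for 0.8 s.
3. the round key is out again, with the supply still on (value of joint round_key below 0.0015 m and value of joint rocker above 0.14 rad), for 0.1 s.
4. the rocker is fully off again (value of joint rocker below -0.14 rad), for 0.2 s.
At the end, for the whole second after the job is handed in: the rocker is back to off (below -0.14 rad), both keys are out (less than 1.5 mm in), and the supply and the pale box stand at rest within 25 mm of where they were (value of joint rocker below -0.14 rad and value of joint each of round_key, square_key below 0.0015 m and linear speed of each of supply, unit below 0.02 m/s and distance of each of supply, unit from where it was at the start of the episode below 0.025 m); the robot touches nothing.
It fails at once if the round key is pressed (more than 3 mm) while the supply is not on (value of joint round_key above 0.003 m and value of joint rocker below 0.1 rad).
It fails at once if the square key is pressed more than 3 mm (value of joint square_key above 0.003 m).
It fails at once if the supply or the pale box is lifted by 12 mm (height (world z) of any of supply, unit above 0.012 m).
It fails at once if the supply or the pale box is shifted by 25 mm (distance of any of supply, unit from where it was at the start of the episode above 0.025 m).
It fails at once if a bystander is moved by more than 25 mm (distance of any of spacer, battery_holder, pliers, tape, screw_jar, glue_gun, driver, board from where it was at the start of the episode above 0.025 m).
It also fails if it takes over 59 s, if anything falls off the work surface, if the arm or the gripper's body presses on something with over 40 N, if the wrist force passes 120 N, or if a joint passes its speed limit or range.

## Working session

There is one attempt and no reset: what is moved stays moved. The work goes in short steps, Python scripts to look and compute and a tool call to move; the robot and the scene stay as the last step left them, time stands still between calls to the robot, and variables do not carry over. Pictures are saved under pics/ and viewed, at most 10 in all, crops included, and the job is handed in when it is done.

Besides the shell and the picture viewer there is one more tool, called after "Call:" as name([rows], argument=value, ...), one row to a line, values as JSON. apply_moves: Moves the arm, as the interface text tells. Its arguments: {"type":"object","properties":{"targets":{"type":"array"},"gripper":{"type":"number"}},"required":["targets"]}

```bash
mkdir -p pics; cat > h.py <<'E'
import numpy as np, cv2
from workcell import ctrl
def cam(n):
    c=ctrl.get_calibration(n); f=192/np.tan(np.radians(c["fov_y"])/2)
    K=np.array([[f,0,c["cx"]],[0,f,c["cy"]],[0,0,1.]]); return K,cv2.Rodrigues(np.array(c["rvec"],float))[0],np.array(c["tvec"],float)
def atz(n,uv,z):
    K,R,t=cam(n); d=R.T@np.linalg.inv(K)@np.array([uv[0],uv[1],1]); o=-R.T@t
    return o+d*(z-o[2])/d[2]
def proj(n,p):
    K,R,t=cam(n); q=K@(R@np.array(p,float)+t); return q[:2]/q[2]
E
python3 - <<'E'
from h import *
for n in("top","side"):
    cv2.imwrite(f"pics/{n}.png",cv2.resize(ctrl.get_image(n)[:,:,::-1],(768,576)))
    print(n,ctrl.get_calibration(n))
    for k,z in(("rocker_on_face",75),("rocker_off_face",66),("round_key_top",86),("square_key_top",86),("supply",0),("unit",0),("spacer",70)):
        for d in ctrl.pinpoint(k,n)[:3]: print(k,np.round(d["uv"]),round(d["score"],2),np.round(atz(n,d["uv"],z)))
print(ctrl.get_obs()); print(ctrl.grip_point_offset)
E
```

```text
top {'fov_y': 49.3358431448436, 'cx': 256.9919725696057, 'cy': 193.6293510402688, 'rvec': array([ 2.16274752, -2.11390221,  0.20515403]), 'tvec': array([ -21.61485827,  535.55846836, 1378.61442931])}
rocker_on_face [250. 255.] 0.61 [329.   9.  75.]
rocker_on_face [197. 196.] 0.49 [517. 192.  75.]
rocker_off_face [209. 198.] 0.66 [514. 153.  66.]
rocker_off_face [238. 246.] 0.45 [355.  48.  66.]
round_key_top [300. 185.] 0.56 [ 561. -150.   86.]
round_key_top [358. 125.] 0.36 [ 775. -349.   86.]
square_key_top [317. 197.] 0.39 [ 523. -209.   86.]
square_key_top [368. 145.] 0.37 [ 708. -384.   86.]
supply [247. 251.] 0.81 [342.  21.   0.]
supply [204. 201.] 0.61 [512. 176.   0.]
supply [299. 183.] 0.16 [ 585. -157.    0.]
unit [302. 195.] 0.61 [ 545. -170.    0.]
unit [357. 143.] 0.56 [ 740. -368.    0.]
spacer [290. 146.] 0.67 [ 702. -120.   70.]
side {'fov_y': 52.82326162076277, 'cx': 249.1455067207169, 'cy': 191.46398897772528, 'rvec': array([ 0.83206492, -2.65056833,  0.96716937]), 'tvec': array([459.26808883, 285.32082536, 977.3200265 ])}
rocker_on_face [287. 175.] 0.71 [ 498. -11
[... 646 characters left out ...]
: array([-1.19297889e+00,  4.23041268e-01,  1.62988301e+00, -1.72522479e-05,
        1.08856960e+00, -1.89981500e-02]), 'qvel': array([-1.20765496e-03,  1.87351103e-04,  4.96271273e-04,  2.96650909e-04,
       -8.49286107e-05,  1.33670636e-03]), 'joint_torque': array([-2.23189279e-03, -5.44514287e+01, -2.74034160e+01,  6.43195468e-02,
        1.69085636e-02,  4.27541352e-06]), 'ee_pos': array([ 241.57568831, -576.43471382,  222.71845091]), 'orientation': array([3.07985938e+00, 6.19227584e-01, 4.06232320e-06]), 'ft_force': array([-0.48055181,  0.35995424,  0.12073517]), 'moment': array([-0.0103872 , -0.04432588,  0.00012423]), 'grasp_force': 0.0, 'width': 87.94423965738673}
18.700000000000003
```

View pics/top.png

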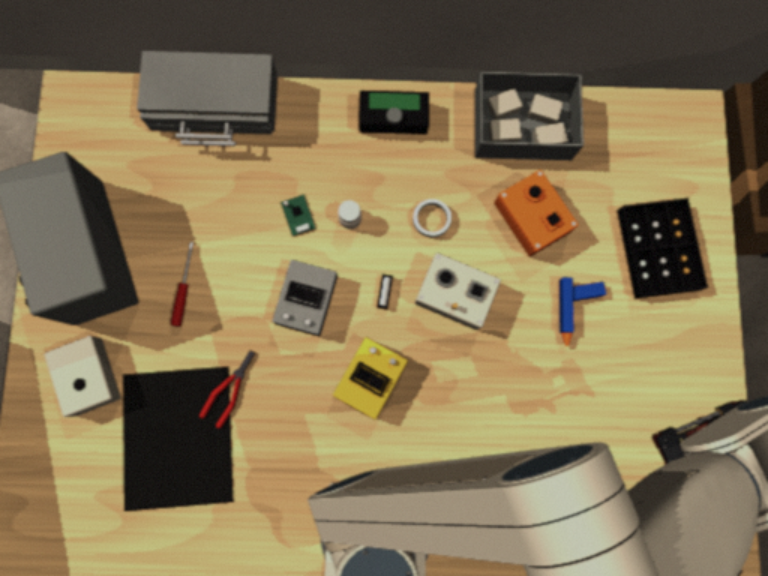

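View pics/side.png

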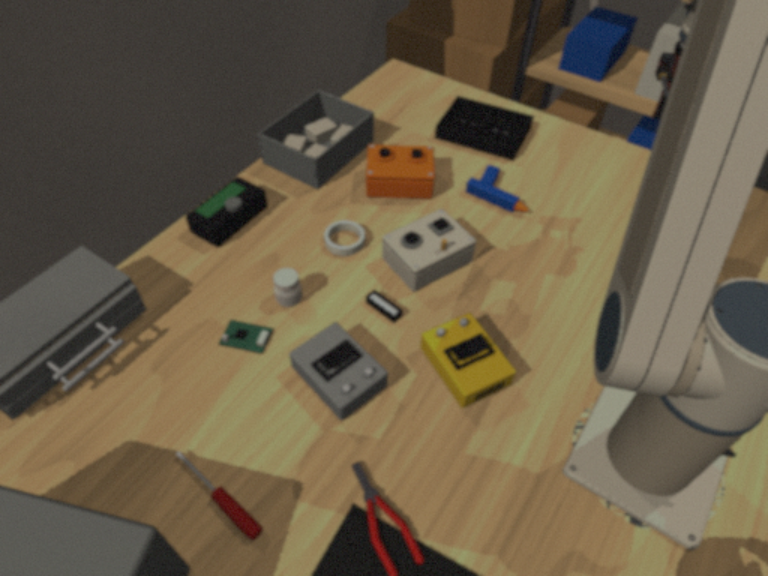

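The top view (768-px frame) shows the grey supply at (305,297) with posts on its robot side, so +x and the on face point left, towards world +y. The pale unit is at (458,290), with the round key at (446,277), the square key at (479,290) and the spacer at (457,307). The yellow and orange look-alikes are at (370,378) and (537,213). The side view agrees. I'll refine these with outlines and triangulation.

```bash
cat > m.py <<'E'
from h import *
def pick(l,near):
    return min(l,key=lambda d:np.hypot(*(np.argwhere(d["pixels"]).mean(0)[::-1]-near)))
near={"rocker":((203,196),(225,239)),"round_key":((298,185),(275,160)),"square_key":((319,194),(294,151)),"supply":((203,198),(225,246)),"unit":((305,193),(286,166)),"spacer":((304,205),(297,163))}
for n in("top","side"): ctrl.get_image(n)
for k,ns in near.items():
    c=[]
    for n,s in zip(("top","side"),ns):
        try:d=pick(ctrl.outline_of(k,n),np.array(s))
        except Exception as e: print(k,n,e);continue
        m=d["pixels"]; uv=np.argwhere(m).mean(0)[::-1]; c.append(uv)
        z={"rocker":68,"round_key":84,"square_key":84,"supply":55,"unit":70,"spacer":82}[k]
        print(k,n,uv.round(1),m.sum(),d["score"],atz(n,uv,z).round(1),np.round(cv2.minAreaRect(np.argwhere(m)[:,::-1].astype(np.float32))[1:][0],1), d["box"])
    if len(c)==2:
        P=[cam(n)[0]@np.c_[cam(n)[1],cam(n)[2]] for n in("top","side")]
        X=cv2.triangulatePoints(P[0],P[1],c[0].reshape(2,1),c[1].reshape(2,1)); print("   tri",(X[:3]/X[3]).ravel().round(1))
for n,b in(("top",(170,155,350,245)),("side",(180,120,330,290))):
    im=ctrl.get_image(n)[b[1]:b[3],b[0]:b[2],::-1]
    cv2.imwrite(f"pics/c_{n}.png",cv2.resize(im,None,fx=4 if n=="top" else 3.5,fy=4 if n=="top" else 3.5,interpolation=cv2.INTER_CUBIC))
E
python3 m.py
```

```text
rocker top [201.7 195.7] 161 0.56 [520.5 175.8  68. ] [19.6  8.7] [193.5, 188.7, 212.7, 201.3]
rocker side [223.8 237.9] 200 0.79 [519.8 174.4  68. ] [ 9.8 22.4] [215.0, 230.5, 238.2, 249.3]
   tri [519.7 175.4  69.6]
round_key top min() iterable argument is empty
round_key side [273.9 158.2] 44 0.43 [ 562.5 -138.    84. ] [6. 7.] [270.4, 154.7, 275.7, 162.7]
square_key top [317.2 193. ] 48 0.38 [ 536.4 -209.3   84. ] [6.7 7.2] [314.2, 188.7, 321.6, 195.6]
square_key side [293.6 148.9] 46 0.44 [ 533.8 -208.6   84. ] [6. 7.] [288.0, 146.9, 300.0, 151.9]
   tri [ 535.7 -209.9   82.4]
supply top [202.7 198.3] 1490 0.82 [514.1 173.6  55. ] [33.9 45.1] [180.5, 174.9, 225.0, 221.9]
supply side [225.5 246.7] 2423 0.57 [505.2 187.5  55. ] [59.  45.1] [191.4, 215.8, 259.0, 281.8]
   tri [516.9 176.   29.8]
unit top [304.4 194.1] 1755 0.8 [ 534.2 -168.4   70. ] [47.3 38.2] [276.4, 167.4, 335.7, 224.6]
unit side [285.2 165.9] 2128 0.64 [ 523.1 -142.1   70. ] [42.5 59.5] [254.8, 140.4, 317.9, 194.7]
   tri [ 539.9 -173.4   33.5]
spacer top min() iterable argument is empty
spacer side min() iterable argument is empty
```

View pics/c_top.png

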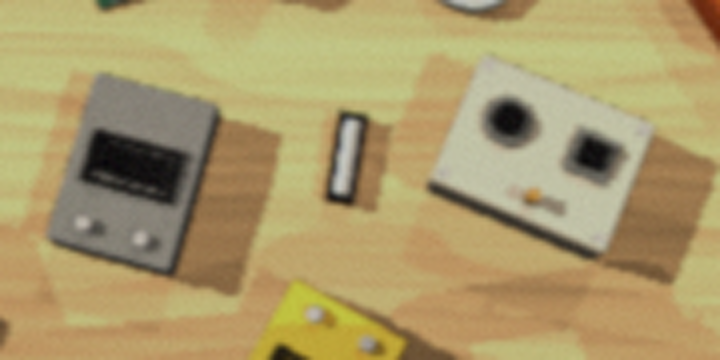

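View pics/c_side.png

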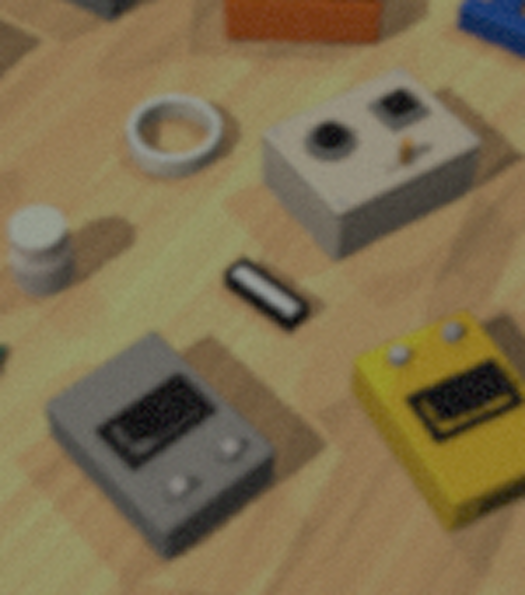

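The crops agree with the earlier views. In the top crop the round key is at (512,118), the square key at (595,154) and the rocker frame is centred at (136,166). In the side crop the round key is at (330,136) and the square key at (400,102). Next I'll compute the positions and the yaw.

```bash
python3 - <<'E'
from h import *
T=lambda x,y:(170+(x+.5)/4-.5,155+(y+.5)/4-.5); S=lambda x,y:(180+(x+.5)/3.5-.5,120+(y+.5)/3.5-.5)
for nm,a,b,z in(("round",(512,118),(330,136),85),("square",(595,154),(400,102),85)):
    print(nm,atz("top",T(*a),z).round(),atz("side",S(*b),z).round())
a=[atz("top",T(*p),61)[:2] for p in((97,130),(189,150),(178,203),(82,180))]
b=[atz("side",S(*p),61)[:2] for p in((98,427),(180,374),(215,407),(135,466))]
c=[atz("top",T(*p),55)[:2] for p in((98,73),(218,106),(172,272),(50,240))]
for q in(a,b,c):
    q=np.array(q); u=(q[0]+q[3]-q[1]-q[2])/2; v=(q[3]+q[2]-q[0]-q[1])/2
    print(q.mean(0).round(1),np.linalg.norm(u).round(),np.degrees(np.arctan2(u[1],u[0])).round(1),np.linalg.norm(v).round(),np.degrees(np.arctan2(v[1],v[0])).round(1)-90)
on=[("top","rocker_on_face",75),("top","rocker_off_face",66)]
E
```

```text
round [ 565. -144.   85.] [ 561. -136.   85.]
square [ 536. -213.   85.] [ 533. -209.   85.]
[520.8 169.7] 81.0 78.4 45.0 78.5
[518.9 172.6] 78.0 75.1 43.0 76.5
[516.3 171.7] 106.0 76.2 147.0 76.9
```

Call:
apply_moves([
  {"tx":0.008,"ty":0.02,"tz":0,"spin":3},
  {"tx":0.025,"ty":0.065,"tz":0,"spin":7},
  {"tx":0.042,"ty":0.11,"tz":0,"spin":11},
  {"tx":0.059,"ty":0.155,"tz":0,"spin":15},
  {"tx":0.076,"ty":0.2,"tz":0,"spin":19},
  {"tx":0.092,"ty":0.245,"tz":0,"spin":23},
  {"tx":0.108,"ty":0.29,"tz":0,"spin":27},
  {"tx":0.125,"ty":0.335,"tz":0,"spin":31},
], gripper=1)

```text
t: 2.4
ee_pos: [366.9, -239.7, 223.0]
orientation: [2.8, 1.423, 0.001]
ft_force: [0.3, -0.1, 0.9]
width: 27.3
grasp_force: 0.0
```

Call:
apply_moves([
  {"tx":0.017,"ty":0.046,"tz":0,"spin":3},
  {"tx":0.034,"ty":0.092,"tz":0,"spin":6},
  {"tx":0.051,"ty":0.138,"tz":0,"spin":9},
  {"tx":0.068,"ty":0.184,"tz":0,"spin":12},
  {"tx":0.085,"ty":0.23,"tz":0,"spin":15},
  {"tx":0.102,"ty":0.276,"tz":0,"spin":18},
  {"tx":0.119,"ty":0.322,"tz":0,"spin":21},
  {"tx":0.13,"ty":0.36,"tz":0,"spin":22.8},
])

```text
t: 3.2
ee_pos: [497.5, 121.2, 223.0]
orientation: [2.463, 1.949, 0.002]
ft_force: [0.1, -0.2, 0.0]
width: 0.5
grasp_force: 0.0
```

Call:
apply_moves([
  {"tx":0.014,"ty":0.037,"tz":0},
  {"tx":0.028,"ty":0.075,"tz":0},
  {"tx":0.028,"ty":0.075,"tz":-0.04},
  {"tx":0.028,"ty":0.075,"tz":-0.08},
  {"tx":0.028,"ty":0.075,"tz":-0.11},
  {"tx":0.028,"ty":0.075,"tz":-0.13},
  {"tx":0.028,"ty":0.075,"tz":-0.135},
  {"tx":0.028,"ty":0.075,"tz":-0.135},
], gripper=1)

```text
validation failed for argument at $.ta...
```

```bash
cat > look.py <<'E'
from h import *
import sys
n,tag,x0,y0,x1,y1=sys.argv[1],sys.argv[2],*map(int,sys.argv[3:7])
im=ctrl.get_image(n)[y0:y1,x0:x1,::-1]; s=5
cv2.imwrite(f"pics/{tag}.png",cv2.resize(im,None,fx=s,fy=s,interpolation=cv2.INTER_CUBIC))
o=ctrl.get_obs();print(o["t"],o["ee_pos"],o["orientation"],o["ft_force"]); print((proj(n,o["ee_pos"])-[x0,y0])*s)
E
python3 look.py side s1 180 170 280 290
```

```text
3.25 [499.13105792 125.16727165 223.23734902] [-2.46120417 -1.95191437 -0.0064057 ] [1.24660607 2.98557388 0.24229395]
[301.60011576 109.58151625]
```

View pics/s1.png

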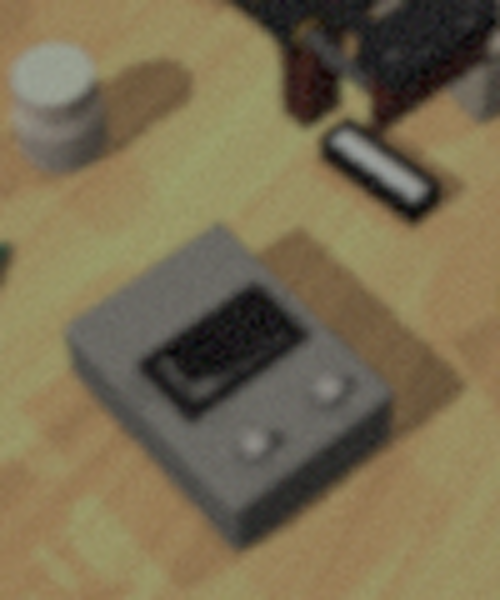

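That move was refused because every row needs "spin". The picture shows the finger tips at about (305,115), where they project, and the supply is undisturbed.

Call:
apply_moves([
  {"tx":0.014,"ty":0.037,"tz":0,"spin":0},
  {"tx":0.028,"ty":0.075,"tz":0,"spin":0},
  {"tx":0.028,"ty":0.075,"tz":-0.04,"spin":0},
  {"tx":0.028,"ty":0.075,"tz":-0.08,"spin":0},
  {"tx":0.028,"ty":0.075,"tz":-0.11,"spin":0},
  {"tx":0.028,"ty":0.075,"tz":-0.13,"spin":0},
  {"tx":0.028,"ty":0.075,"tz":-0.135,"spin":0},
  {"tx":0.028,"ty":0.075,"tz":-0.135,"spin":0},
], gripper=1)

```text
t: 4.05
ee_pos: [524.3, 193.4, 87.3]
orientation: [-2.466, -1.945, 0.002]
ft_force: [-0.6, -0.9, -0.0]
width: 0.6
grasp_force: 0.0
```

```bash
python3 look.py side s2 180 170 280 290
```

```text
4.1 [525.00188665 193.65163867  88.21994289] [2.46654735e+00 1.94542996e+00 7.81149632e-04] [-0.84973442  0.66073822  0.50107478]
[186.81871106 338.7964476 ]
```

View pics/s2.png

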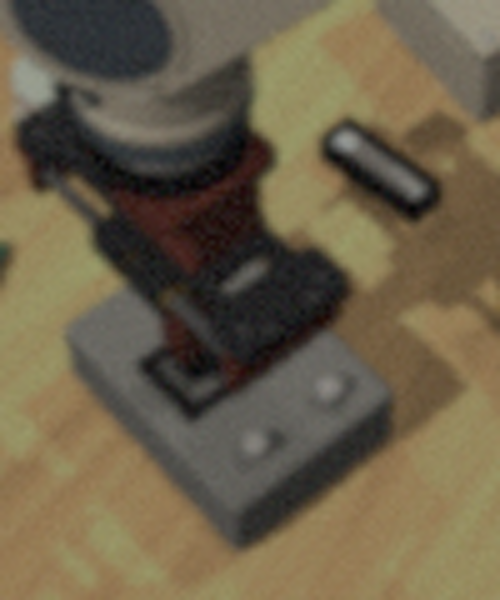

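The fingertips hang over the left (on) half of the rocker at about (190,345), as intended. Press down.

Call:
apply_moves([
  {"tx":0,"ty":0,"tz":-0.006,"spin":0},
  {"tx":0,"ty":0,"tz":-0.01,"spin":0},
  {"tx":0,"ty":0,"tz":-0.013,"spin":0},
  {"tx":0,"ty":0,"tz":-0.016,"spin":0},
  {"tx":0,"ty":0,"tz":-0.019,"spin":0},
  {"tx":0,"ty":0,"tz":-0.021,"spin":0},
  {"tx":0,"ty":0,"tz":-0.022,"spin":0},
  {"tx":0,"ty":0,"tz":-0.022,"spin":0},
])

```text
t: 4.9
ee_pos: [525.0, 193.7, 66.2]
orientation: [2.466, 1.946, 0.001]
ft_force: [-0.3, 1.6, 7.6]
width: 0.6
grasp_force: 3.9
```

Call:
apply_moves([
  {"tx":0,"ty":0,"tz":-0.001,"spin":0},
  {"tx":0,"ty":0,"tz":-0.0015,"spin":0},
  {"tx":0,"ty":0,"tz":-0.002,"spin":0},
  {"tx":0,"ty":0,"tz":-0.002,"spin":0},
  {"tx":0,"ty":0,"tz":-0.002,"spin":0},
  {"tx":0,"ty":0,"tz":-0.002,"spin":0},
  {"tx":0,"ty":0,"tz":-0.002,"spin":0},
  {"tx":0,"ty":0,"tz":-0.002,"spin":0},
])

```text
t: 5.7
ee_pos: [525.1, 193.8, 65.9]
orientation: [2.466, 1.945, 0.002]
ft_force: [-5.0, -0.1, 25.4]
width: 0.3
grasp_force: 12.6
```

The force rises sharply at 66 mm, so the rocker is home. I'll lift, check it, and move over the round key.

Call:
apply_moves([
  {"tx":0,"ty":0,"tz":0.02,"spin":0},
  {"tx":0,"ty":0,"tz":0.06,"spin":0},
  {"tx":0,"ty":0,"tz":0.09,"spin":0},
  {"tx":0.005,"ty":-0.045,"tz":0.09,"spin":0},
  {"tx":0.01,"ty":-0.09,"tz":0.09,"spin":0},
  {"tx":0.015,"ty":-0.135,"tz":0.09,"spin":0},
  {"tx":0.02,"ty":-0.18,"tz":0.09,"spin":0},
  {"tx":0.025,"ty":-0.225,"tz":0.09,"spin":0},
])

```text
t: 6.5
ee_pos: [548.4, -33.4, 153.0]
orientation: [-2.465, -1.945, 0.003]
ft_force: [1.5, -1.0, -0.7]
width: 0.4
grasp_force: 0.0
```

Call:
apply_moves([
  {"tx":0.005,"ty":-0.045,"tz":0,"spin":0},
  {"tx":0.01,"ty":-0.085,"tz":0,"spin":0},
  {"tx":0.013,"ty":-0.108,"tz":0,"spin":0},
  {"tx":0.013,"ty":-0.108,"tz":-0.02,"spin":0},
  {"tx":0.013,"ty":-0.108,"tz":-0.04,"spin":0},
  {"tx":0.013,"ty":-0.108,"tz":-0.05,"spin":0},
  {"tx":0.013,"ty":-0.108,"tz":-0.055,"spin":0},
  {"tx":0.013,"ty":-0.108,"tz":-0.055,"spin":0},
])

```text
t: 7.3
ee_pos: [561.9, -139.2, 98.0]
orientation: [-2.465, -1.945, 0.002]
ft_force: [0.5, 0.0, 0.3]
width: 0.7
grasp_force: 0.0
```

```bash
python3 look.py side s3 200 130 320 250; python3 look.py top s4 180 160 340 240
```

```text
7.35 [ 562.49903059 -139.24546599   98.7193627 ] [-2.46591126e+00 -1.94597648e+00  5.61083149e-04] [-0.68216302  0.86264033 -0.89258322]
[371.82126788 122.75710078]
7.4 [ 562.89259035 -139.28571369   99.17184358] [2.46572518e+00 1.94597636e+00 3.95675559e-04] [-0.08699668 -0.18511958 -0.06569645]
[583.97589775 118.98929863]
```

View pics/s3.png

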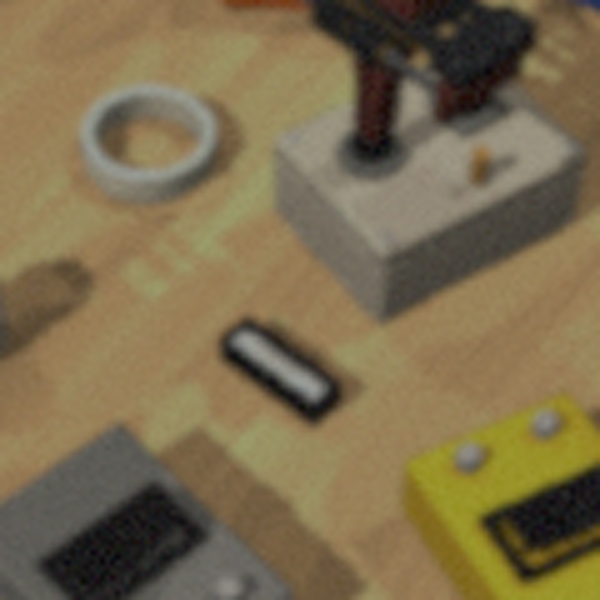

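View pics/s4.png

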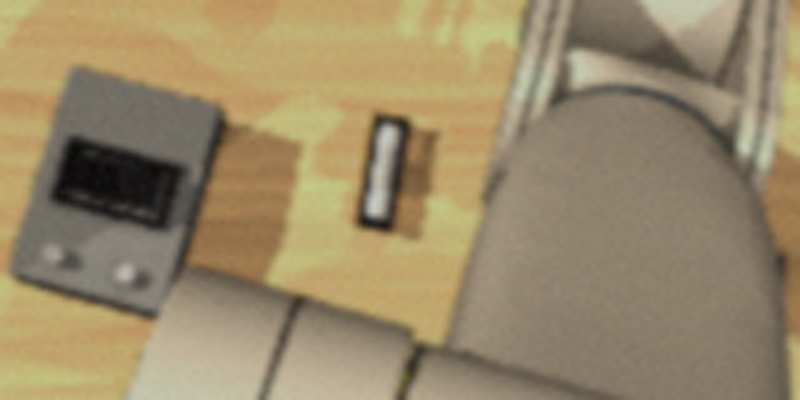

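In the side crop the fingertips are above the round collar at (372,155), clear of the square key and the spacer at (480,165). The supply hasn't moved. I'll press the key and hold it.

Call:
apply_moves([
  {"tx":0,"ty":0,"tz":-0.006,"spin":0},
  {"tx":0,"ty":0,"tz":-0.01,"spin":0},
  {"tx":0,"ty":0,"tz":-0.013,"spin":0},
  {"tx":0,"ty":0,"tz":-0.015,"spin":0},
  {"tx":0,"ty":0,"tz":-0.017,"spin":0},
  {"tx":0,"ty":0,"tz":-0.019,"spin":0},
  {"tx":0,"ty":0,"tz":-0.02,"spin":0},
  {"tx":0,"ty":0,"tz":-0.02,"spin":0},
])

```text
t: 8.2
ee_pos: [562.6, -139.4, 80.1]
orientation: [2.467, 1.946, 0.0]
ft_force: [-5.3, 2.4, 16.2]
width: 0.5
grasp_force: 8.3
```

Fully in: 16 N at 80.1 mm. Hold.

Call:
apply_moves([
  {"tx":0,"ty":0,"tz":0,"spin":0},
  {"tx":0,"ty":0,"tz":0,"spin":0},
  {"tx":0,"ty":0,"tz":0,"spin":0},
  {"tx":0,"ty":0,"tz":0,"spin":0},
  {"tx":0,"ty":0,"tz":0,"spin":0},
  {"tx":0,"ty":0,"tz":0,"spin":0},
  {"tx":0,"ty":0,"tz":0,"spin":0},
  {"tx":0,"ty":0,"tz":0,"spin":0},
])

```text
t: 9.0
ee_pos: [562.6, -139.4, 80.1]
orientation: [2.466, 1.945, 0.0]
ft_force: [-5.0, 1.9, 16.8]
width: 0.3
grasp_force: 8.3
```

Call:
apply_moves([
  {"tx":0,"ty":0,"tz":0,"spin":0},
  {"tx":0,"ty":0,"tz":0,"spin":0},
  {"tx":0,"ty":0,"tz":0,"spin":0},
  {"tx":0,"ty":0,"tz":0,"spin":0},
  {"tx":0,"ty":0,"tz":0.008,"spin":0},
  {"tx":0,"ty":0,"tz":0.02,"spin":0},
  {"tx":0,"ty":0,"tz":0.05,"spin":0},
  {"tx":0,"ty":0,"tz":0.075,"spin":0},
])

```text
t: 9.8
ee_pos: [562.4, -139.5, 154.8]
orientation: [-2.466, -1.945, 0.0]
ft_force: [-0.4, -1.1, -0.1]
width: 0.7
grasp_force: 0.0
```

Call:
apply_moves([
  {"tx":-0.008,"ty":0.045,"tz":0,"spin":0},
  {"tx":-0.016,"ty":0.09,"tz":0,"spin":0},
  {"tx":-0.024,"ty":0.135,"tz":0,"spin":0},
  {"tx":-0.031,"ty":0.18,"tz":0,"spin":0},
  {"tx":-0.038,"ty":0.225,"tz":0,"spin":0},
  {"tx":-0.045,"ty":0.27,"tz":0,"spin":0},
  {"tx":-0.048,"ty":0.29,"tz":0,"spin":0},
  {"tx":-0.048,"ty":0.29,"tz":-0.02,"spin":0},
])

```text
t: 10.6
ee_pos: [516.1, 153.9, 135.9]
orientation: [2.461, 1.949, 0.008]
ft_force: [-0.1, 0.6, 0.1]
width: 0.3
grasp_force: 0.0
```

Call:
apply_moves([
  {"tx":0,"ty":0,"tz":-0.02,"spin":0},
  {"tx":0,"ty":0,"tz":-0.035,"spin":0},
  {"tx":0,"ty":0,"tz":-0.045,"spin":0},
  {"tx":0,"ty":0,"tz":-0.05,"spin":0},
  {"tx":0,"ty":0,"tz":-0.054,"spin":0},
  {"tx":0,"ty":0,"tz":-0.057,"spin":0},
  {"tx":0,"ty":0,"tz":-0.06,"spin":0},
  {"tx":0,"ty":0,"tz":-0.062,"spin":0},
])

```text
t: 11.4
ee_pos: [514.9, 150.4, 72.0]
orientation: [2.466, 1.945, 0.001]
ft_force: [0.3, -2.5, 2.0]
width: 0.5
grasp_force: 1.6
```

Call:
apply_moves([
  {"tx":0,"ty":0,"tz":-0.003,"spin":0},
  {"tx":0,"ty":0,"tz":-0.005,"spin":0},
  {"tx":0,"ty":0,"tz":-0.006,"spin":0},
  {"tx":0,"ty":0,"tz":-0.007,"spin":0},
  {"tx":0,"ty":0,"tz":-0.008,"spin":0},
  {"tx":0,"ty":0,"tz":-0.008,"spin":0},
  {"tx":0,"ty":0,"tz":-0.008,"spin":0},
  {"tx":0,"ty":0,"tz":-0.008,"spin":0},
])

```text
t: 12.2
ee_pos: [515.0, 150.6, 65.8]
orientation: [2.466, 1.945, 0.001]
ft_force: [-6.0, -5.4, 26.1]
width: 0.5
grasp_force: 13.3
```

Call:
apply_moves([
  {"tx":0,"ty":0,"tz":0.02,"spin":0},
  {"tx":0,"ty":0,"tz":0.06,"spin":0},
  {"tx":0,"ty":0,"tz":0.1,"spin":0},
  {"tx":0,"ty":-0.04,"tz":0.12,"spin":0},
  {"tx":0,"ty":-0.085,"tz":0.13,"spin":0},
  {"tx":0,"ty":-0.13,"tz":0.13,"spin":0},
  {"tx":0,"ty":-0.15,"tz":0.13,"spin":0},
  {"tx":0,"ty":-0.15,"tz":0.13,"spin":0},
])

```text
t: 13.0
ee_pos: [514.6, -1.3, 193.7]
orientation: [2.47, 1.941, 0.001]
ft_force: [0.6, -0.4, 0.7]
width: 0.9
grasp_force: 0.0
```

```bash
python3 look.py side s5 180 130 320 290 >/dev/null; python3 -c "
import cv2;i=cv2.imread('pics/s5.png');cv2.imwrite('pics/s5b.png',cv2.resize(i,(525,600)))"
```

```text
(no output)
```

View pics/s5b.png

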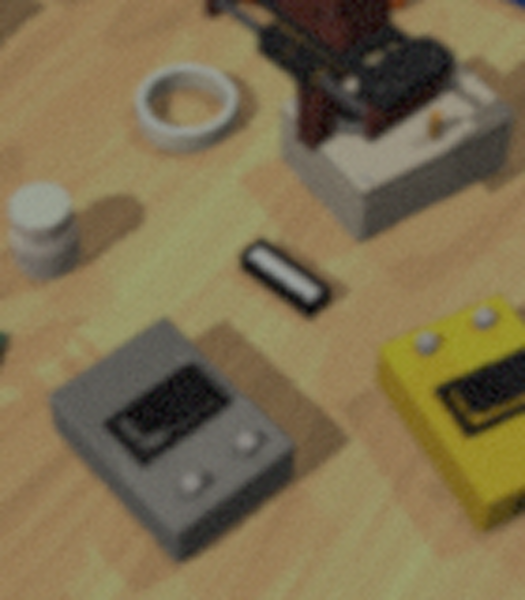

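The rocker at (165,410) looks as it did at the start, with the grey frame highlight by the on face. The boxes, spacer and battery holder are undisturbed, and the gripper is clear in the air.

```bash
python3 -c "
from workcell import ctrl
print(ctrl.close_job())"
```

```text
the job is handed in; nothing more can be done
None
```

The function test is done and handed in: I pushed the rocker fully on, held the round key fully in for over a second and let it spring out, then pushed the rocker fully off. The forces and the last picture agree with this, but the hand-in returned no verdict.

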